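# Slide the blue probe into its socket in the heating block

## Task

Two cordless temperature probes stand on the cover of the heating block. Take the blue one by its grip and slide it across the cover, its foot lightly on the metal and never lifted off, until it drops into the socket with the blue ring and its black flange lies flat on the cover; then let go and draw the hand clear. Leave the red probe standing where it is.

Things in the scene. Friction and masses are not known exactly. Their poses are not given: they have to be found in the camera images.
- blue_probe_grip (a point): Centre of the blue probe's grip. Loose upright probe, 140-240 g, 90 mm tall: steel shank 24 mm dia x 30 mm with a flat foot, black flange 66 mm dia x 6 mm, then blue cylindrical grip 30 mm dia x 54 mm. Point 63 mm above the foot, 27 mm above the flange, 27 mm below the top: 123 mm above the table while standing on the cover, 93 mm when seated in a socket. z axis up.
- blue_socket (a point): Centre of the mouth of the blue-ringed socket, level with the cover: a round hole 42 mm dia, 42 mm deep, with a painted blue ring (47 to 59 mm dia) round it, at x = +0.05, y = +0.09 m in the block's frame. A like socket with a red ring, not to be used, is at x = -0.05, y = +0.09 m.
- red_probe_grip (a point): Centre of the grip of the red probe, shaped like the blue one. Both stand on the cover about 100 mm apart, near x = +0.05 and x = -0.05, y = -0.085 m in the block's frame, either way round; the straight way to the blue socket is free from both places.
- block: Heating block, fixed: dark grey box with flat aluminium cover (172 by 282 mm), 190 (x) by 300 (y) by 60 mm high. Origin at the centre of its underside, on the table; x axis away from the robot (window and red switch on the near side), y axis along its length toward the end with the two sockets. The cover is 60 mm above the table.
There are look-alikes about, which are no part of the job. What is shaped like the part that bears blue_probe_grip but orange is not meant.

How it is judged:
By the outcome, as a careful person would: the job done as asked, in the order asked, and still so for the second after the job is handed in, with the robot touching nothing.
It also fails if it takes over 35 s, if anything falls off the work surface, if the arm or the gripper's body presses on something with over 40 N, if the wrist force passes 120 N, or if a joint passes its speed limit or range.

## Robot

A 7-joint arm with a two-finger parallel gripper is mounted at the origin on a cart in front of the work surface, level with it; the furniture and walls round the work are solid. World frame = base frame: x ahead of the robot, y to its left, z up, the work surface at z = 0. Lengths are in m, angles in rad, forces in N, time in s.
With the tool pointing down it reaches from about 0.425 to 1.025 m from the base axis. Payload 9.4 kg.
Tool frame: the origin (TCP) lies between the finger pads; the fingertips stand 17 mm ahead of it and the grasp point (between the pads) lies 2 mm behind it; z points along the fingers, y is the line along which they close (so a half turn about z gives the same grasp; the last joint's range is limited). The gripper opens to 85 mm and grips with 20 to 120 N. Pads are 22 mm wide; open, the fingers measure 114 mm over their backs; the gripper's body (76 mm by 85 mm) begins 54 mm behind the grasp point. The pads swing forward as they close: fully open they stand 13 mm farther back than shut.
Start: joints at [-1.23, 0.599, -0.003, 1.599, 0.002, 0.943, -0.08], TCP at [0.294, 0.663, 0.248] pointing down, gripper open.
Joint ranges: [-2.57, 2.57], [-0.35, 1.97], [-1.29, 1.29], [0.11, 2.56], [-1.05, 4.19], [0.11, 1.86], [-2.63, 2.63]. Speed limits (rad/s): [2.22, 2.22, 3.01, 3.01, 3.14, 3.14, 3.14].

## Interface

Orientations are given as a unit quaternion [w, x, y, z].
In Python, from cell import get_obs, grab_frame, camera_model, job_done gives the robot as it stands.
- The arm moves only by the tool apply_moves, never from a script. Its argument "commands" is text: rows parted by semicolons, each of 5 numbers parted by spaces: the opening, from 0 (shut) to 1 (fully open), then the shift along the tool's x, y, z in units of 10 cm (1.0 is 10 cm), then the turn about the tool's z in units of 360 degrees (1.0 is 360 degrees). In form: jaw x y z turn; .... A call has 1 to 8 rows; each row is the pose to reach, as a shift and turn from the pose commanded when the call began, along the tool's axes at that moment, turning the shorter way round; what a row does not reach only later rows make up. A row lasts 1/10 s, in which the tool goes at most 50 mm and 8.59 degrees, less where a joint would pass 70% of its speed; a pose out of reach is approached as far as the arm can. A call with a number of a shift or a turn outside -1 to 1 is refused whole. A call with a gripper value outside its range is refused whole. The fingers move at their own pace and stop on an object; "force" is the grip in N (left out, the last holds). Time passes only in rows, so rows that repeat a pose let the fingers close. It gives the time, the measured TCP pose, the force, the opening and the grip force at its end, in the units of the state.
- get_obs(): the state, without advancing time (a new reading comes with each control period).
- grab_frame(name): name is "scene" or "side" or "wrist"; returns the picture (420x560x3 uint8, blue, green, red); there is no depth.
- camera_model(name): a dict with "camera_matrix" (3x3 intrinsics, pixels), "rvec" (rotation vector, rad) and "tvec" (3), from world to camera coordinates, as OpenCV has them. Camera axes: x right, y down, z forward; pixel columns grow to the right and rows downward; lengths in m; the calibration is good to about 2 mm. A picture is of the moment at which its call begins: read the wrist's pose just before it. camera_model takes no time and is no camera call; for the wrist camera it gives the pose at the moment of the call.
- job_done(): hands the job in; it is judged then, once.
The state is a dict: "time": time; "joints": joint angles; "dq": joint speeds; "tau": joint torques, N m; "tcp_pos": TCP position; "ee_rot": TCP orientation; "force": force on the tool from outside, world axes, zero at the start; "moment": the same for the moment, N m; "opening": opening from 0.0 (shut) to 1.0 (fully open); "grip_force": force on a finger pad.
Only numpy, scipy, OpenCV 4.12 (cv2) and the standard library are available. Lean on these libraries where they do the work, as an engineer would, in place of code of your own. Each camera call takes 0.05 s, during which the arm holds its last target. There are 200 camera calls.

## Working session

There is one attempt and no reset: what is moved stays moved. The work goes in short steps, Python scripts to look and compute and a tool call to move; the robot and the scene stay as the last step left them, time stands still between calls to the robot, and variables do not carry over. Pictures are saved under pics/ and viewed, at most 10 in all, crops included, and the job is handed in when it is done.

Besides the shell and the picture viewer there is one more tool, called as name(argument=value, ...) on one line, values as JSON. apply_moves: Moves the arm, as the interface text tells. Its arguments: {"type":"object","properties":{"commands":{"type":"string"},"force":{"type":"number"}},"required":["commands"]}

```bash
mkdir -p pics
python3 - <<'E'
from cell import *
import cv2,numpy as np
o=get_obs();print({k:np.round(v,3) for k,v in o.items()})
a=grab_frame("scene");b=grab_frame("side")
cv2.imwrite("pics/scene.png",a);cv2.imwrite("pics/side.png",b)
for n in("scene","side","wrist"):
    m=camera_model(n);R=cv2.Rodrigues(np.array(m["rvec"]))[0];print(n,np.round(m["camera_matrix"],1).tolist(),np.round(-R.T@np.array(m["tvec"]).ravel(),3),np.round(R[2],2))
E
```

```text
{'time': np.float64(0.0), 'joints': array([-1.23 ,  0.6  , -0.003,  1.6  ,  0.002,  0.943, -0.08 ]), 'dq': array([-0.002, -0.002,  0.002, -0.001, -0.001,  0.001,  0.001]), 'tau': array([ 1.0000e-03, -7.7649e+01,  1.5650e+00, -2.5801e+01,  1.2000e-02,
        9.0000e-03, -0.0000e+00]), 'tcp_pos': array([0.294, 0.662, 0.247]), 'ee_rot': array([-0.   ,  0.207,  0.978, -0.001]), 'force': array([ 0.511, -0.598, -0.067]), 'moment': array([-0.001,  0.002,  0.03 ]), 'grip_force': np.float64(0.0), 'opening': np.float64(0.998)}
scene [[425.6, 0.0, 282.0], [0.0, 425.6, 212.9], [0.0, 0.0, 1.0]] [-0.084 -0.482  0.504] [ 0.73  0.48 -0.49]
side [[535.0, 0.0, 292.1], [0.0, 535.0, 212.8], [0.0, 0.0, 1.0]] [ 0.434 -0.915  0.887] [ 0.08  0.74 -0.66]
wrist [[305.7, 0.0, 280.9], [0.0, 305.7, 209.4], [0.0, 0.0, 1.0]] [0.229 0.692 0.373] [ 0.26 -0.12 -0.96]
```

View pics/scene.png

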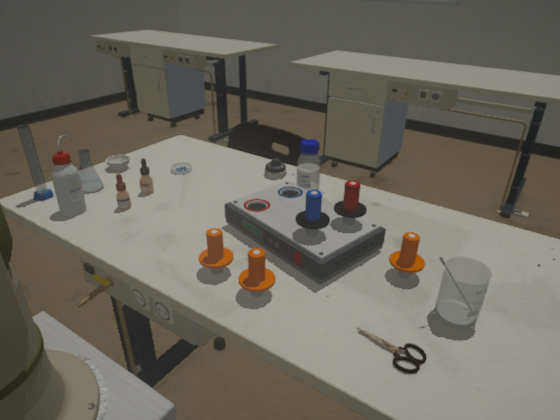

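View pics/side.png

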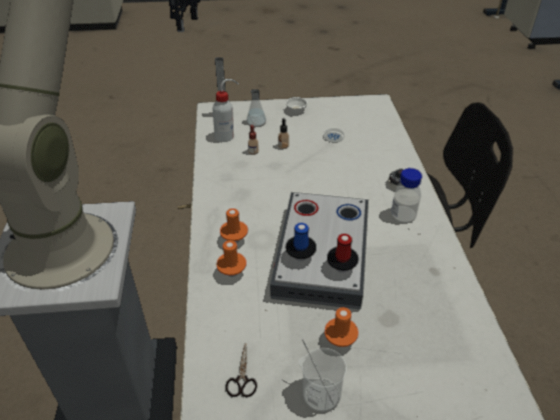

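The scene view shows the blue probe at (314,207), the red probe at (351,197), the blue ring at (290,193) and the red ring at (257,205). In the side view they are at (301,236), (344,247), (348,212) and (306,208). The blue probe stands on the side near the robot and has to go diagonally to the far socket.

```bash
cat > h.py <<'E'
import cv2,numpy as np
from cell import *
def cam(n):
    m=camera_model(n);return np.array(m["camera_matrix"],float),cv2.Rodrigues(np.array(m["rvec"],float))[0],np.array(m["tvec"],float).ravel()
def ray(c,uv):
    K,R,t=c;d=R.T@np.linalg.inv(K)@np.array([uv[0],uv[1],1.]);return -R.T@t,d/np.linalg.norm(d)
def plane(c,uv,z):
    o,d=ray(c,uv);return o+d*(z-o[2])/d[2]
def tri(cs,uvs):
    A=0;b=0
    for c,u in zip(cs,uvs):
        o,d=ray(c,u);P=np.eye(3)-np.outer(d,d);A=A+P;b=b+P@o
    return np.linalg.solve(A,b)
def mask(img,col):
    h=cv2.cvtColor(img,cv2.COLOR_BGR2HSV)
    if col=='blue': return cv2.inRange(h,(100,90,50),(130,255,255))
    return cv2.inRange(h,(0,120,50),(4,255,255))|cv2.inRange(h,(172,100,50),(180,255,255))
def blobs(img,col,amin=15):
    n,l,s,c=cv2.connectedComponentsWithStats(mask(img,col))
    return [(s[i].tolist(),c[i].round(1).tolist()) for i in range(1,n) if s[i][4]>=amin]
E
python3 - <<'E'
from h import *
for n in("scene","side"):
    im=cv2.imread(f"pics/{n}.png")
    for c in("blue","red"):
        print(n,c)
        for b in blobs(im,c): print("  ",b)
a=cv2.imread("pics/scene.png")[150:270,215:390];b=cv2.imread("pics/side.png")[180:310,260:385]
cv2.imwrite("pics/crop.png",np.hstack([cv2.resize(a,(400,400)),cv2.resize(b,(400,400))]))
E
```

```text
scene blue
   ([300, 139, 19, 16, 263], [309.0, 146.2])
   ([34, 190, 19, 10, 125], [43.4, 195.3])
   ([306, 190, 16, 31, 377], [313.1, 205.6])
   ([284, 196, 13, 2, 15], [290.0, 196.2])
scene red
   ([53, 151, 18, 14, 186], [60.9, 158.3])
   ([346, 181, 14, 7, 69], [352.5, 184.5])
   ([344, 188, 15, 20, 259], [351.0, 197.7])
   ([244, 201, 26, 10, 50], [256.1, 206.8])
   ([295, 252, 6, 13, 59], [297.3, 257.5])
side blue
   ([400, 168, 22, 20, 342], [410.2, 177.6])
   ([337, 207, 24, 13, 58], [348.8, 215.1])
   ([294, 223, 15, 27, 318], [301.0, 236.7])
side red
   ([216, 91, 12, 11, 114], [221.4, 96.1])
   ([250, 126, 5, 12, 31], [252.0, 132.7])
   ([295, 204, 23, 11, 41], [306.1, 210.8])
   ([336, 234, 16, 28, 304], [343.5, 248.2])
```

View pics/crop.png

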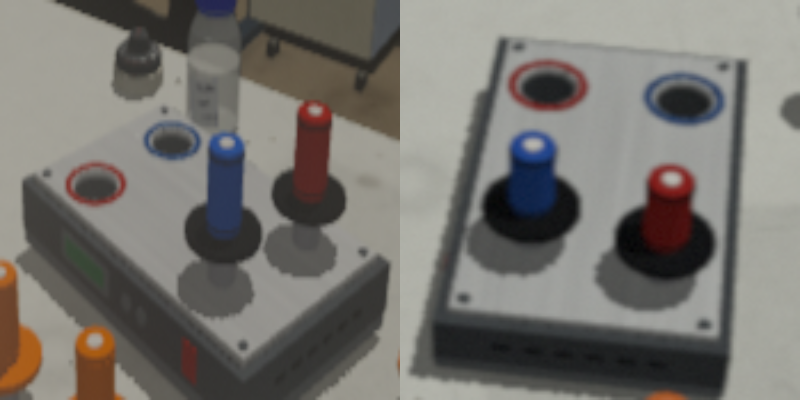

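The crop shows both rings unobstructed. The probe stands on the near-robot column, and the path to the blue ring is free.

Run:
```python
from h import *
C={n:cam(n) for n in("scene","side")};I={n:cv2.imread(f"pics/{n}.png") for n in C}
roi={("scene","blue"):(274,181,305,203),("scene","red"):(241,196,273,214),("side","blue"):(333,200,364,223),("side","red"):(290,196,321,218)}
ctr={"blue":[],"red":[]}
for (n,c),(x0,y0,x1,y1) in roi.items():
    p=I[n][y0:y1,x0:x1].astype(int)
    m=(p[...,0]-p[...,2]>22) if c=="blue" else (p[...,2]-p[...,0]>22)
    pts=np.argwhere(m)[:,::-1].astype(np.float32)+[x0,y0]
    hull=cv2.convexHull(pts.astype(np.float32)); e=cv2.fitEllipse(hull)
    P=plane(C[n],e[0],.06);ctr[c].append(P);print(n,c,len(pts),np.round(e[0]+e[1],1),P.round(4))
b,r=[np.mean(ctr[c],0) for c in("blue","red")]
ax=(b-r)[:2];print("dist",np.linalg.norm(ax),"yaw",np.degrees(np.arctan2(ax[1],ax[0])))
yaw=np.arctan2(ax[1],ax[0]);X=np.array([np.cos(yaw),np.sin(yaw)]);Y=np.array([-X[1],X[0]])
o=(b+r)[:2]/2-.09*Y;print("block origin",o)
for nm,u in {"blue":((313.1,205.6),(301.0,236.7)),"red":((351.3,195),(343.5,248.2))}.items():
    P=tri([C["scene"],C["side"]],u);print(nm,P.round(4),"block",(P[:2]-o)@X,(P[:2]-o)@Y,"per view",plane(C["scene"],u[0],.125).round(4),plane(C["side"],u[1],.125).round(4))
from scipy.spatial.transform import Rotation as Ro
q=get_obs()["ee_rot"];print(Ro.from_quat(np.r_[q[1:],q[0]]).as_matrix().round(3))
```

```text
scene blue 79 [289.9 191.8  10.6  24.5] [ 0.6677 -0.0024  0.06  ]
scene red 146 [256.5 204.6  13.4  27. ] [0.5716 0.0226 0.06  ]
side blue 125 [348.4 211.8  16.1  24.7] [6.7e-01 1.0e-04 6.0e-02]
side red 166 [305.7 207.3  17.   25. ] [0.5726 0.0252 0.06  ]
dist 0.09992006358333103 yaw -14.525020575308043
block origin [ 0.59790575 -0.07577885]
blue [ 0.5413 -0.1358  0.1215] block -0.03972195974985042 -0.07226264150998479 per view [ 0.5348 -0.1398  0.125 ] [ 0.5409 -0.1384  0.125 ]
red [ 0.6223 -0.1765  0.1223] block 0.04891079672985251 -0.09136558081499892 per view [ 0.6173 -0.1787  0.125 ] [ 0.6217 -0.1791  0.125 ]
[[-0.914  0.406 -0.   ]
 [ 0.406  0.914 -0.001]
 [-0.    -0.001 -1.   ]]
```

Run:
```python
from h import *
C={n:cam(n) for n in("scene","side")}
for nm,s,d in [("wash cap top",(62,155),(222,93)),("wash nozzle",(63,138),(228,81)),("cyl top",(27,128),(219,60)),("bluebottle top",(310,143),(411,172)),("redprobe top",(352,183),(344,237))]:
    print(nm,tri([C["scene"],C["side"]],(s,d)).round(3))
```

```text
wash cap top [0.386 0.434 0.141]
wash nozzle [0.405 0.446 0.172]
cyl top [0.382 0.552 0.182]
bluebottle top [0.82  0.041 0.13 ]
redprobe top [ 0.622 -0.175  0.15 ]
```

apply_moves(commands="1 -0.4 0 -0.3 0; 1 -0.8 -0.2 -0.5 0; 1 -1 -0.6 -0.5 0; 1 -1 -1 -0.5 0")

```text
time: 0.5
tcp_pos: [0.3486, 0.5275, 0.2983]
ee_rot: [0.001, 0.21, 0.978, -0.0]
force: [0.2, -0.7, -0.4]
opening: 0.993
grip_force: 0.0
```

apply_moves(commands="1 -0.35 -0.35 0 0; 1 -0.7 -0.7 0 0; 1 -1 -1 0 0")

```text
time: 0.8
tcp_pos: [0.3962, 0.396, 0.2982]
ee_rot: [0.0, 0.208, 0.978, -0.0]
force: [1.8, 0.2, 0.3]
opening: 0.998
grip_force: 0.0
```

apply_moves(commands="1 -0.35 -0.35 0 0; 1 -0.7 -0.7 0 0; 1 -1 -1 0 0")

```text
time: 1.1
tcp_pos: [0.4471, 0.264, 0.2982]
ee_rot: [0.0, 0.208, 0.978, -0.0]
force: [0.8, -0.8, -0.3]
opening: 1.002
grip_force: 0.0
```

apply_moves(commands="1 -0.35 -0.35 0 0; 1 -0.7 -0.7 0 0; 1 -1 -1 0 0")

```text
time: 1.4
tcp_pos: [0.4979, 0.1321, 0.2983]
ee_rot: [0.0, 0.208, 0.978, -0.0]
force: [0.1, 0.1, -0.2]
opening: 1.003
grip_force: 0.0
```

apply_moves(commands="1 -0.35 -0.35 0 0; 1 -0.7 -0.7 0 0; 1 -0.9 -1 0 0")

```text
time: 1.7
tcp_pos: [0.5402, 0.0037, 0.2982]
ee_rot: [0.0, 0.208, 0.978, -0.0]
force: [0.5, 0.4, -0.2]
opening: 0.996
grip_force: 0.0
```

apply_moves(commands="1 -0.3 -0.4 0 0; 1 -0.5 -0.9 0.1 0; 1 -0.5 -1 0.3 0; 1 -0.5 -1 0.3 0")

```text
time: 2.1
tcp_pos: [0.5422, -0.1077, 0.2661]
ee_rot: [-0.002, 0.21, 0.978, -0.001]
force: [0.1, 0.5, -0.6]
opening: 1.003
grip_force: 0.0
```

Look from the wrist camera to refine probe and socket positions.

Run:
```python
from h import *
from scipy.spatial.transform import Rotation as Ro
o=get_obs();c=cam("wrist");im=grab_frame("wrist");cv2.imwrite("pics/w1.png",im)
q=o["ee_rot"];print(o["tcp_pos"].round(4),Ro.from_quat(np.r_[q[1:],q[0]]).as_matrix().round(3).tolist())
for k in("blue","red"):
    for s,cc in blobs(im,k,80): print(k,s,cc,plane(c,cc,.06).round(4),plane(c,cc,.123).round(4),plane(c,cc,.15).round(4))
np.savez("w1.npz",K=c[0],R=c[1],t=c[2])
```

```text
[ 0.5422 -0.1077  0.2661] [[-0.912, 0.41, -0.004], [0.41, 0.912, -0.001], [0.004, -0.002, -1.0]]
blue [232, 193, 38, 46, 1068] [251.8, 215.0] [ 0.5577 -0.151   0.06  ] [ 0.5425 -0.1371  0.123 ] [ 0.5359 -0.1311  0.15  ]
blue [385, 225, 49, 46, 422] [410.0, 246.7] [0.6686 0.0011 0.06  ] [ 0.6323 -0.0139  0.123 ] [ 0.6168 -0.0203  0.15  ]
red [377, 137, 54, 54, 591] [403.8, 162.5] [0.5715 0.0248 0.06  ] [0.5536 0.0053 0.123 ] [ 0.546 -0.003  0.15 ]
red [236, 301, 29, 26, 328] [252.6, 311.4] [ 0.672 -0.205  0.06 ] [ 0.635  -0.1808  0.123 ] [ 0.6192 -0.1705  0.15  ]
```

View pics/w1.png

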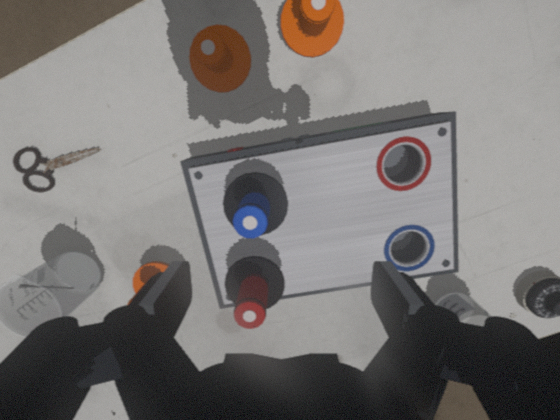

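The wrist view shows the blue probe top at (250,222), the red probe top at (250,315) and the blue ring centre at (410,247). These agree with the two-view fix: probe at (0.5415, -0.136), socket at (0.6687, 0.000).

apply_moves(commands="1 -0.11 -0.26 0 0; 1 -0.11 -0.26 0.35 0; 1 -0.11 -0.26 0.7 0; 1 -0.11 -0.26 0.7 0; 1 -0.11 -0.26 0.7 0", force=30)

```text
time: 2.65
tcp_pos: [0.5444, -0.1317, 0.199]
ee_rot: [-0.0, 0.206, 0.978, 0.0]
force: [-0.2, 0.2, 0.5]
opening: 1.002
grip_force: 0.0
```

Run:
```python
from h import *
o=get_obs();print(o["tcp_pos"].round(4),o["ee_rot"].round(4),o["force"].round(2))
c=cam("wrist");im=grab_frame("wrist");cv2.imwrite("pics/w2.png",im)
for k in("blue","red"):
    for s,cc in blobs(im,k,80): print(k,s,cc,plane(c,cc,.06).round(4),plane(c,cc,.123).round(4),plane(c,cc,.15).round(4))
```

```text
[ 0.5444 -0.1317  0.199 ] [-3.000e-04  2.064e-01  9.785e-01  2.000e-04] [-0.15  0.17  0.54]
blue [248, 197, 49, 63, 1929] [272.4, 228.1] [ 0.5634 -0.148   0.06  ] [ 0.5433 -0.1372  0.123 ] [ 0.5347 -0.1325  0.15  ]
blue [429, 238, 61, 55, 748] [459.3, 264.1] [ 6.685e-01 -3.000e-04  6.000e-02] [ 0.6233 -0.0246  0.123 ] [ 0.604 -0.035  0.15 ]
red [425, 128, 68, 67, 1037] [459.2, 159.2] [0.571  0.0248 0.06  ] [ 0.5491 -0.0055  0.123 ] [ 0.5397 -0.0185  0.15  ]
red [258, 302, 30, 41, 419] [275.3, 318.2] [ 0.6523 -0.185   0.06  ] [ 0.611  -0.1653  0.123 ] [ 0.5933 -0.1569  0.15  ]
red [250, 340, 39, 19, 413] [270.9, 349.3] [ 0.6849 -0.2046  0.06  ] [ 0.6359 -0.1802  0.123 ] [ 0.6148 -0.1698  0.15  ]
```

View pics/w2.png

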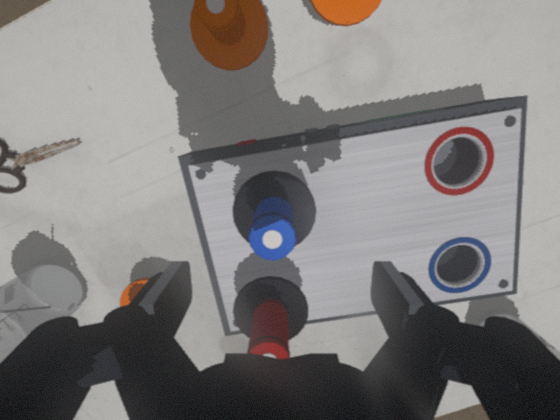

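Now the blue top is at (272,239), about 5 mm off along the closing axis, and nothing is in the way. Descend and close.

apply_moves(commands="1 0 -0.05 0.25 0; 1 0 -0.05 0.5 0; 1 0 -0.05 0.65 0; 1 0 -0.05 0.75 0; 1 0 -0.05 0.75 0; 1 0 -0.05 0.75 0")

```text
time: 3.3
tcp_pos: [0.5425, -0.1376, 0.1245]
ee_rot: [0.001, 0.207, 0.978, 0.0]
force: [-0.1, -0.5, 0.6]
opening: 1.0
grip_force: 0.0
```

apply_moves(commands="0.7 0 0 0 0; 0.55 0 0 0 0; 0.45 0 0 0 0; 0.35 0 0 0 0; 0.3 0 0 0 0; 0.3 0 0 0 0; 0.3 0 0 0 0", force=30)

```text
time: 4.0
tcp_pos: [0.5421, -0.1376, 0.1236]
ee_rot: [0.0, 0.207, 0.978, 0.0]
force: [-0.2, 1.4, 6.4]
opening: 0.339
grip_force: 29.4
```

The grip is made, and the foot presses on the cover with about 6 N. Slide toward the socket.

apply_moves(commands="0.3 -0.02 0.06 0 0; 0.3 -0.06 0.18 0 0; 0.3 -0.1 0.3 0 0; 0.3 -0.14 0.42 0 0; 0.3 -0.18 0.54 0 0; 0.3 -0.22 0.66 0 0; 0.3 -0.25 0.75 0 0; 0.3 -0.27 0.8 0 0")

```text
time: 4.8
tcp_pos: [0.5988, -0.076, 0.1236]
ee_rot: [-0.0, 0.207, 0.978, -0.001]
force: [-3.7, -3.5, 7.8]
opening: 0.344
grip_force: 29.4
```

apply_moves(commands="0.3 -0.02 0.06 0 0; 0.3 -0.06 0.18 0 0; 0.3 -0.1 0.3 0 0; 0.3 -0.14 0.42 0 0; 0.3 -0.17 0.52 0 0; 0.3 -0.2 0.6 0 0; 0.3 -0.21 0.63 0 0; 0.3 -0.21 0.63 0 0")

```text
time: 5.6
tcp_pos: [0.6437, -0.0269, 0.1237]
ee_rot: [0.0, 0.207, 0.978, -0.0]
force: [-1.3, -0.4, 5.6]
opening: 0.346
grip_force: 29.4
```

Run:
```python
from h import *
o=get_obs();print(o["tcp_pos"].round(4),o["ee_rot"].round(4),o["force"].round(2))
ims=[grab_frame(n) for n in("wrist","side","scene")]
cv2.imwrite("pics/m.png",np.hstack([cv2.resize(ims[0],(400,300)),cv2.resize(ims[1][150:300,250:450],(400,300))]))
C=[cam("scene"),cam("side")]
for n,i in zip(("side","scene"),ims[1:]):
  for s in blobs(i,"blue",40): print(n,s)
```

```text
[ 0.6437 -0.0269  0.1237] [ 0.000e+00  2.074e-01  9.783e-01 -4.000e-04] [-1.3  -0.42  5.62]
side ([400, 168, 22, 20, 343], [410.1, 177.6])
scene ([310, 139, 9, 8, 43], [314.2, 141.9])
scene ([287, 160, 11, 27, 173], [290.3, 174.1])
scene ([34, 190, 19, 10, 125], [43.4, 195.3])
```

View pics/m.png

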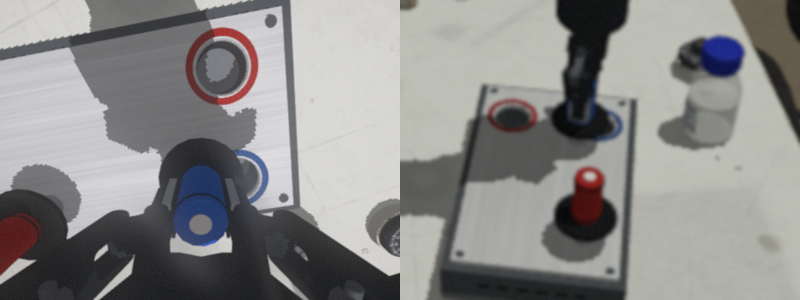

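The probe is upright beside the blue ring, the red probe is untouched, and about 37 mm remain.

apply_moves(commands="0.3 -0.03 0.08 0 0; 0.3 -0.06 0.17 0 0; 0.3 -0.09 0.26 0 0; 0.3 -0.11 0.32 0 0; 0.3 -0.12 0.35 0 0; 0.3 -0.12 0.35 0 0; 0.3 -0.12 0.35 0 0")

```text
time: 6.45
tcp_pos: [0.6684, 0.0005, 0.123]
ee_rot: [-0.0, 0.207, 0.978, -0.0]
force: [-0.5, 0.2, -3.4]
opening: 0.343
grip_force: 29.7
```

The force has flipped to the probe's weight, so the foot is over the hole. Lower it.

apply_moves(commands="0.3 0 0 0.05 0; 0.3 0 0 0.1 0; 0.3 0 0 0.15 0; 0.3 0 0 0.2 0; 0.3 0 0 0.24 0; 0.3 0 0 0.27 0; 0.3 0 0 0.27 0")

```text
time: 7.15
tcp_pos: [0.6686, 0.0007, 0.0958]
ee_rot: [-0.0, 0.207, 0.978, -0.0]
force: [0.5, -0.1, -1.6]
opening: 0.341
grip_force: 29.7
```

apply_moves(commands="0.3 0 0 0.01 0; 0.3 0 0 0.02 0; 0.3 0 0 0.03 0; 0.3 0 0 0.03 0; 0.3 0 0 0.03 0")

```text
time: 7.65
tcp_pos: [0.669, 0.0007, 0.0939]
ee_rot: [0.0, 0.207, 0.978, 0.0]
force: [-1.1, 0.6, 5.2]
opening: 0.343
grip_force: 30.0
```

The flange is on the cover (+5 N). Release and retreat.

apply_moves(commands="0.5 0 0 0 0; 0.7 0 0 0 0; 0.9 0 0 0 0; 1 0 0 0 0; 1 0 0 0 0; 1 0 0 0 0")

```text
time: 8.25
tcp_pos: [0.6688, 0.0006, 0.0932]
ee_rot: [-0.0, 0.207, 0.978, -0.0]
force: [-0.1, 0.1, -0.5]
opening: 0.998
grip_force: 0.0
```

apply_moves(commands="1 0 0 -0.15 0; 1 0 0 -0.4 0; 1 0 0 -0.7 0; 1 0 0 -1 0; 1 0 0 -1 0")

```text
time: 8.75
tcp_pos: [0.6711, 0.0004, 0.1988]
ee_rot: [0.004, 0.208, 0.978, 0.001]
force: [-0.3, -0.2, -0.3]
opening: 1.001
grip_force: 0.0
```

apply_moves(commands="1 0 0.3 -0.3 0; 1 0 0.6 -0.5 0; 1 0 0.9 -0.6 0; 1 0 0.9 -0.6 0; 1 0 0.9 -0.6 0")

```text
time: 9.25
tcp_pos: [0.7052, 0.0838, 0.2536]
ee_rot: [0.0, 0.207, 0.978, 0.0]
force: [0.8, -0.1, -1.4]
opening: 0.996
grip_force: 0.0
```

Run:
```python
from h import *
ims=[grab_frame(n) for n in("scene","side")]
cv2.imwrite("pics/end.png",np.hstack([cv2.resize(ims[0][130:280,200:400],(400,300)),cv2.resize(ims[1][150:300,250:450],(400,300))]))
for i in ims:
  for k in("blue","red"):
    print(k,[(s[:4],c) for s,c in blobs(i,k,60)])
o=get_obs();print(o["time"],o["tcp_pos"].round(3),o["opening"],o["force"].round(1))
```

```text
blue [([300, 139, 19, 16], [309.0, 146.2]), ([283, 167, 12, 23], [288.5, 178.7]), ([34, 190, 19, 10], [43.3, 195.3])]
red [([53, 151, 18, 14], [60.9, 158.3]), ([346, 181, 14, 7], [352.5, 184.4]), ([344, 188, 15, 20], [351.0, 197.6])]
blue [([400, 168, 22, 20], [410.2, 177.6]), ([342, 188, 14, 25], [348.5, 201.0])]
red [([216, 91, 12, 11], [221.6, 96.1]), ([336, 234, 16, 28], [343.4, 248.4])]
9.35 [0.705 0.082 0.253] 0.9994040369024207 [-0.3  0.   0.3]
```

View pics/end.png

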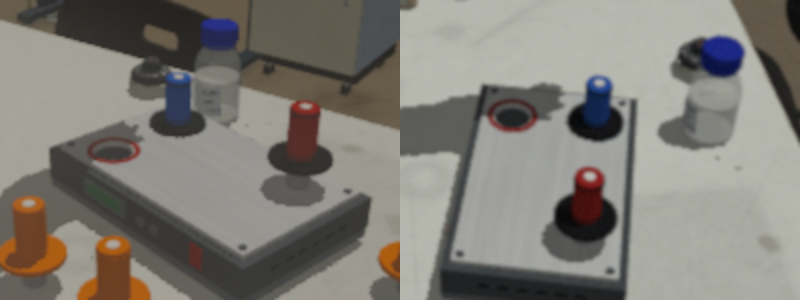

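The blue probe is seated upright in the blue socket with its flange flat on the cover. The red probe has not moved and the hand is clear.

```bash
python3 -c "
from cell import job_done
print(job_done())"
```

```text
the job is handed in; nothing more can be done
None
```

The blue probe was slid across the cover into the blue-ringed socket with its flange flat, then released; the red probe did not move, the hand is clear, and the job was handed in at about 9.4 s.

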